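# Put the serviced sheet winch back together

### The arm

A 6-joint arm with a two-finger parallel gripper is mounted at the origin on the work surface. World frame = base frame: x ahead of the robot, y to its left, z up, the work surface at z = 0. Lengths are in m, angles in rad, forces in N, time in s.
With the tool pointing down it reaches from about 0.375 to 0.9 m from the base axis. Payload 3.1 kg.
Tool frame: the origin (TCP) lies at the very end of the fingers, on their centre line; the grasp point (between the pads) lies 19 mm behind it (robot.grip_depth is the distance from the TCP to the grasp point, in m); z points along the fingers, y is the direction in which the jaws open and shut (so a half turn about z gives the same grasp; the last joint's range is limited). The gripper opens to 87 mm and grips with 3 to 60 N. Pads are 19 mm wide; open, the fingers measure 117 mm over their backs; the gripper's body (75 mm by 190 mm) begins 51 mm behind the grasp point.
Start: joints at [-1.401, 0.527, 1.433, -0, 1.181, -0.178], TCP at [0.213, -0.588, 0.223] pointing down, gripper open.
Joint ranges: [-3.08, 3.08], [-0.75, 2.2], [0.22, 2.44], [-1.43, 4.57], [0, 2.65], [-2.85, 2.85]. Speed limits (rad/s): [2.79, 2.79, 3.14, 3.14, 3.14, 3.14].

### API

Orientations are given as a unit quaternion [x, y, z, w].
In Python, from rig import robot gives the robot as it stands.
- The arm moves only by the tool drive_tool, never from a script. Its argument "series" is a list of rows, each a list of 7 numbers: the shift along the tool's x, y, z in m, then the turn, a rotation vector about the tool's x, y, z in degrees, then the opening, from 0 (shut) to 1 (fully open). A call has 1 to 5 rows; each row shifts and turns the commanded pose from where the row before left it, along the tool's axes as they then stand; what a row does not reach is not made up. A row lasts 1/8 s, in which the tool goes at most 62.5 mm and 10.7 degrees, less where a joint would pass 70% of its speed; a pose out of reach is approached as far as the arm can. A call is refused whole if a number of a shift passes 0.0625 or a number of a turn 10.7, either way. A call with a gripper value outside its range is refused whole. The fingers move at their own pace and stop on an object; "squeeze" is the grip in N (left out, the last holds). Time passes only in rows, so rows that do not move let the fingers close. It gives the time, the measured TCP pose, the force and the opening at its end, in the units of the state.
- robot.get_obs(): the state, without advancing time (a new reading comes with each control period).
- robot.camera(name): name is "scene" or "top" or "wrist"; returns (picture, depth): 400x640x3 uint8, blue, green, red; 400x640 float32, m along the optical axis (not along the pixel's ray), 0 where there is no reading.
- robot.camera_model(name): a dict with "fx", "fy", "cx", "cy" (pixels), "R" (3x3) and "t" (3): a world point X has camera coordinates R X + t. Camera axes: x right, y down, z forward; pixel columns grow to the right and rows downward; lengths in m; the calibration is good to about 2 mm. A picture is of the moment at which its call begins: read the wrist's pose just before it. camera_model takes no time and is no camera call; for the wrist camera it gives the pose at the moment of the call.
- robot.hand_in(): hands the job in, once; it reports no verdict.
The state is a dict: "time": time; "q": joint angles; "joint_velocities": joint speeds; "joint_torque": joint torques, N m; "position": TCP position; "tool_rot": TCP orientation; "ft_force": force on the tool from outside, world axes, zero at the start; "moment": the same for the moment, N m; "grip_width": finger opening in m.
Only numpy, scipy, OpenCV 4.12 (cv2) and the standard library are available. Lean on these libraries where they do the work, as an engineer would, in place of code of your own. Each camera call takes 0.05 s, during which the arm holds its last target. There are 200 camera calls.

### The job

Reassemble the sheet winch on the bench: onto the stem of the winch base put first the bearing with the black cage, then the brass spacer ring, then the bearing with the white cage, and last the chromed drum over all of them, wide skirt down. Lower each part gently until it is fully home, upright, and let go of it; never let one drop. Leave the tape roll, grease tin, screw jar and rope block where they are.

Things in the scene. Friction and masses are not known exactly. Their poses are not given: they have to be found in the camera images.
- winch_base: Winch base, fixed: dark wooden pad 120 x 120 x 18 mm; on it a round aluminium plate, 100 mm across, its flat top 28 mm above the bench; from its middle an upright steel stem, 26 mm across, up to 84 mm above the bench, its top 7 mm tapering to 18 mm. A brass pinion 12 mm across, 10 mm high, stands on the plate 31 mm from the axis along +x. Origin: on the stem's axis at bench level; z up.
- lower_bearing: Lower roller bearing, loose, lying flat on the bench: a ring with a BLACK plastic cage and bright steel rollers round its outside; outside diameter 44 to 46 mm, hole 31 mm, height 22 mm. Goes on first, down on the base plate (its underside then 28 mm above the bench). Either way up is alike. Origin: centre of its underside; z up.
- spacer: Spacer, loose, lying flat on the bench: a plain BRASS ring, outside diameter 42 to 44 mm, hole 31 mm, height 12 mm. Goes on second, on top of the black-caged bearing (underside then 50 mm above the bench). Origin: centre of its underside; z up.
- upper_bearing: Upper roller bearing, loose, lying flat on the bench: a ring with a WHITE plastic cage and bright steel rollers round its outside; outside diameter 44 to 46 mm, hole 31 mm, height 18 mm. Goes on third, on top of the spacer (underside then 62 mm above the bench). Origin: centre of its underside; z up.
- drum: Winch drum, loose, upright on the bench: an open chromed sleeve, 66 mm high; skirt at the foot 92 mm across outside, 84 inside, 10 high, then a funnel up to 24 mm height; waist 62 mm; rim at the top (grip it here) 66 to 68 mm across, 10 mm high; bore 54 mm. Goes on last, skirt down on the base plate (underside 28 mm above the bench). Origin: centre of its underside; z up.
- tape_roll: Bystander, loose: a roll of yellow masking tape lying flat, 94 mm in diameter, hole 76 mm, 25 mm high. Leave it. Origin: centre of its underside; z up.
- grease_tin: Bystander, loose: a closed round green tin, 80 mm in diameter, 50 mm high. Leave it. Origin: centre of its underside; z up.
- screw_jar: Bystander, loose: a glass jar of screws with a red lid, 60 mm in diameter, 60 mm high. Leave it. Origin: centre of its underside; z up.
- rope_block: Bystander, loose: a black rope block (pulley) with a blue sheave lying flat, 60 mm in diameter, 27 mm high, its steel shackle reaching 58 mm from the centre along the body's +x. Leave it. Origin: underside, at the sheave's axis; z up.
There are look-alikes about, which are no part of the job. Of the things shaped like the upper_bearing, the white one is meant. What is meant by the spacer is not orange, and is the smaller of those in its own colour.

How it is judged:
By the outcome, as a careful person would: the job done as asked, in the order asked, and still so for the second after the job is handed in, with the robot touching nothing.
It also fails if it takes over 102 s, if anything falls off the work surface, if the arm or the gripper's body presses on something with over 40 N, if the wrist force passes 120 N, or if a joint passes its speed limit or range.

## Working session

There is one attempt and no reset: what is moved stays moved. The work goes in short steps, Python scripts to look and compute and a tool call to move; the robot and the scene stay as the last step left them, time stands still between calls to the robot, and variables do not carry over. Pictures are saved under pics/ and viewed, about 12 in all and at most 16, crops included, and the job is handed in when it is done.

Besides the shell and the picture viewer there is one more tool, called after ">>>" as name([rows], argument=value, ...), one row to a line, values as JSON. drive_tool: Moves the arm, as the interface text tells. Its arguments: {"type":"object","properties":{"series":{"type":"array"},"squeeze":{"type":"number"}},"required":["series"]}

```bash
mkdir -p pics; ls; cat > h.py <<'E'
from rig import robot
import numpy as np, cv2
def snap(name,tag):
    m=robot.camera_model(name); p,d=robot.camera(name)
    cv2.imwrite(f'pics/{tag}.png',p); np.savez(f'pics/{tag}.npz',d=d,**{k:np.array(v) for k,v in m.items()}); return p,d,m
def world(m,u,v,d):
    c=np.array([(u-m['cx'])/m['fx']*d,(v-m['cy'])/m['fy']*d,d]); return np.array(m['R']).T@(c-np.array(m['t']))
def onplane(m,u,v,z):
    R=np.array(m['R']);t=np.array(m['t']);o=-R.T@t;r=R.T@np.array([(u-m['cx'])/m['fx'],(v-m['cy'])/m['fy'],1]);return o+r*(z-o[2])/r[2]
E
python3 - <<'E'
from h import *
print(robot.get_obs())
for n in('scene','top'):
    p,d,m=snap(n,n+'0'); print(m)
E
```

```text
pics
{'time': 0.0, 'q': array([-1.40149177e+00,  5.28435487e-01,  1.43389440e+00,  1.57368539e-06,
        1.18140445e+00, -1.78528287e-01]), 'joint_velocities': array([-0.00253439,  0.00010354,  0.0013195 ,  0.00023497,  0.00160904,
       -0.00023745]), 'joint_torque': array([ 5.14502881e-04, -4.40036595e+01, -1.76591635e+01,  6.33126847e-02,
        5.82389056e-02, -1.59529527e-04]), 'position': array([ 0.21292475, -0.58683541,  0.221593  ]), 'tool_rot': array([ 9.84914108e-01,  1.73040614e-01,  5.66616666e-06, -1.07082609e-03]), 'ft_force': array([-0.32038995, -1.02447092, -0.21562603]), 'moment': array([-0.00895526,  0.03679154, -0.06009773]), 'grip_width': 0.08697918271195315}
{'fx': 469.4966231855216, 'fy': 469.4966231855216, 'cx': 319.29870909694773, 'cy': 194.96570414309912, 'R': array([[ 0.32761307,  0.94479038,  0.00638781],
       [ 0.64823526, -0.21985148, -0.72901054],
       [-0.68735778,  0.24297419, -0.68447266]]), 't': array([-0.13781967, -0.26614987,  1.69407716])}
{'fx': 509.7990824114329, 'fy': 509.7990824114329, 'cx': 330.8541922339742, 'cy': 192.02317650817392, 'R': array([[ 0.02593903, -0.99965446,  0.00425659],
       [-0.99913126, -0.02606391, -0.03251779],
       [ 0.0326175 , -0.00340941, -0.99946209]]), 't': array([-0.03958822,  0.45111182,  1.34239081])}
```

View pics/top0.png

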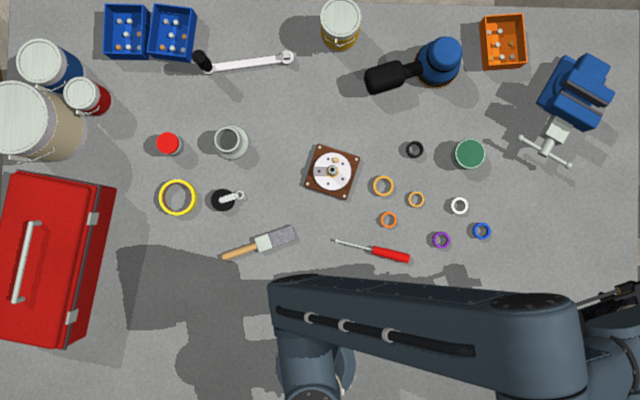

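View pics/scene0.png

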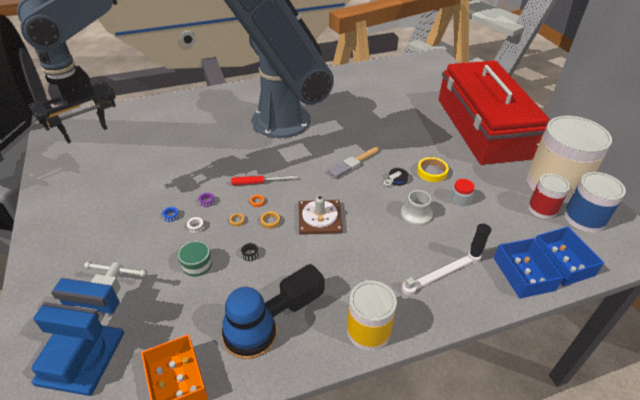

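Top picture: the base is at (332,171), the black bearing at (414,149) and the drum at (231,142). Candidates for the spacer are the brass rings at (383,186), which is larger, and (416,199), which is smaller, plus an orange one at (388,220). Candidates for the upper bearing are white (459,206), blue (481,230) and purple (441,240). I choose (416,199) and (459,206), and check both in one crop.

```bash
python3 - <<'E'
from h import *
p=cv2.imread('pics/top0.png'); z=np.load('pics/top0.npz'); m=z; d=z['d']
c=p[125:255,300:500]; cv2.imwrite('pics/c1.png',cv2.resize(c,None,fx=4,fy=4,interpolation=cv2.INTER_CUBIC))
for n,u,v,h in[('base',332.5,170,.084),('plate',332.5,172,.028),('black',414.5,149.5,.022),('big',383,186,.012),('small',416,199,.012),('orange',388.5,220,.012),('white',459.5,206,.018),('drum',230,140,.066),('tin',470,154,.05),('jar',168,143,.06),('blue',482,230,.018)]:
    print(n,onplane(m,u,v,h).round(4))
E
```

```text
base [ 0.5047 -0.0303  0.084 ]
plate [ 0.5037 -0.0307  0.028 ]
black [ 0.569  -0.2446  0.022 ]
big [ 0.4713 -0.1651  0.012 ]
small [ 0.4393 -0.253   0.012 ]
orange [ 0.3821 -0.1816  0.012 ]
white [ 0.4237 -0.3667  0.018 ]
drum [0.5755 0.2318 0.066 ]
tin [ 0.5578 -0.3831  0.05  ]
jar [0.5644 0.3906 0.06  ]
blue [ 0.3623 -0.4269  0.018 ]
```

View pics/c1.png

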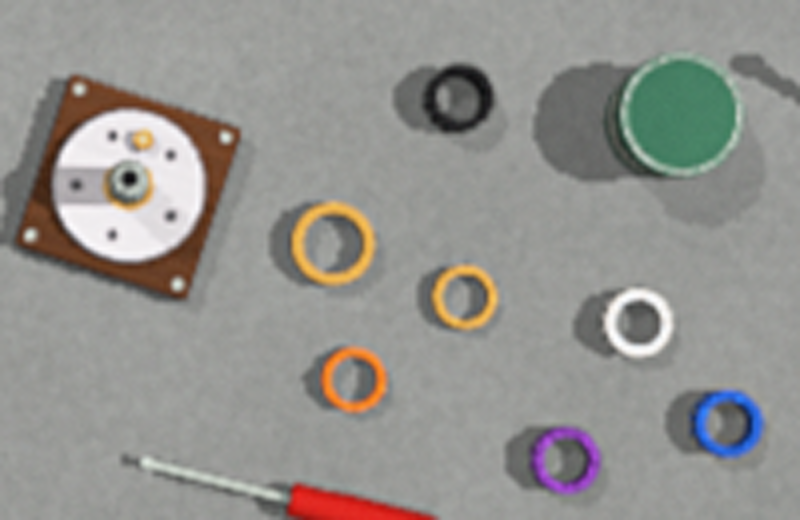

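The crop shows the small brass ring at (465,297), plainly smaller than the one at (333,243) and not orange like (354,380). White is at (639,322), black at (459,98) and the stem top at (129,182). The choice is confirmed. I square the yaw and go above the black bearing.

>>> drive_tool([
  [0, 0, 0, 0, 0, 9.96, 0.7],
  [0, 0, 0, 0, 0, 9.96, 0.7],
  [0.0356, -0.0342, 0, 0, 0, 0, 0.7],
  [0.0356, -0.0342, 0, 0, 0, 0, 0.7],
  [0.0356, -0.0342, 0, 0, 0, 0, 0.7],
])

```text
time: 0.72
position: [0.3205, -0.4837, 0.222]
tool_rot: [1.0, -0.0, -0.0, -0.0]
ft_force: [0.7, 0.2, -0.7]
grip_width: 0.0616
```

>>> drive_tool([
  [0.0356, -0.0342, 0, 0, 0, 0, 0.7],
  [0.0356, -0.0342, 0, 0, 0, 0, 0.7],
  [0.0356, -0.0342, 0.01, 0, 0, 0, 0.7],
  [0.0356, -0.0342, 0.01, 0, 0, 0, 0.7],
  [0.0356, -0.0342, 0.01, 0, 0, 0, 0.7],
])

```text
time: 1.35
position: [0.4986, -0.3125, 0.1919]
tool_rot: [1.0, 0.0, -0.0, -0.0]
ft_force: [0.8, -0.2, 0.1]
grip_width: 0.0612
```

>>> drive_tool([
  [0.0356, -0.0342, 0.01, 0, 0, 0, 0.7],
  [0.0356, -0.0342, 0.01, 0, 0, 0, 0.7],
  [0, 0, 0, 0, 0, 0, 0.7],
])

```text
time: 1.72
position: [0.5703, -0.2422, 0.1711]
tool_rot: [1.0, 0.003, -0.001, -0.001]
ft_force: [0.0, -0.5, 0.0]
grip_width: 0.0611
```

```bash
python3 - <<'E'
from h import *
print(robot.get_obs()['position'],robot.get_obs()['tool_rot'])
p,d,m=snap('wrist','w1'); print(m)
p,d,m=snap('top','t1')
E
```

```text
[ 0.57026335 -0.2421765   0.17108746] [ 9.99995933e-01  2.57689814e-03 -7.98977303e-04 -9.24601028e-04]
{'fx': 297.0110822110931, 'fy': 297.0110822110931, 'cx': 322.3202109879883, 'cy': 199.0692232699823, 'R': array([[ 5.58989541e-03, -9.99981065e-01, -2.57331155e-03],
       [-9.53357521e-01, -6.10586261e-03,  3.01781635e-01],
       [-3.01791633e-01,  7.66358144e-04, -9.53373601e-01]]), 't': array([-0.24465863,  0.52039936,  0.51517127])}
```

View pics/w1.png

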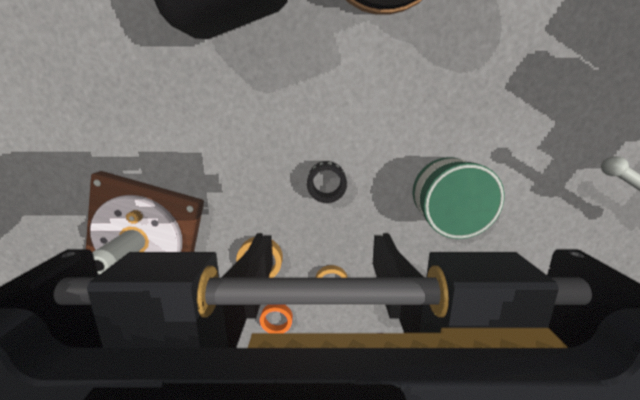

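The wrist view shows the bearing at (327,183), with the tin to its right and the base at (135,225). I compare it with the top estimate.

```bash
python3 - <<'E'
from h import *
m=np.load('pics/w1.npz'); p=cv2.imread('pics/w1.png')
print(onplane(m,327,180.5,.022),onplane(m,103,262,.084), onplane(m,137,229,.028))
g=p[150:215,290:365]; cv2.imwrite('pics/c2.png',cv2.resize(np.hstack([g,p[225:290,75:150]]),None,fx=5,fy=5,interpolation=cv2.INTER_CUBIC))
# top-face centre from depth
for f,(cx,cy,rad,h) in {'w1':(.569,-.2446,.03,.022),'t1':(.569,-.2446,.03,.022)}.items():
    z=np.load(f'pics/{f}.npz'); v,u=np.mgrid[:400,:640]; d=z['d']
    c=np.stack([(u-z['cx'])/z['fx']*d,(v-z['cy'])/z['fy']*d,d],-1)-z['t']; X=c@z['R']
    s=(np.hypot(X[...,0]-cx,X[...,1]-cy)<rad)&(abs(X[...,2]-h)<.004)&(d>0)
    P=X[s]; print(f,len(P),P[:,:2].min(0),P[:,:2].max(0),(P[:,:2].min(0)+P[:,:2].max(0))/2,P.mean(0))
E
```

```text
[ 0.57541119 -0.24655101  0.022     ] [ 0.51019952 -0.03446161  0.084     ] [ 0.51990095 -0.03495545  0.028     ]
w1 667 [ 0.54963163 -0.26732815] [ 0.59348853 -0.22488552] [ 0.57156008 -0.24610684] [ 0.57185224 -0.24616053  0.02229897]Traceback (most recent call last):
  File "<stdin>", line 10, in <module>
    return umr_minimum(a, axis, None, out, keepdims, initial, where)
ValueError: zero-size array to reduction operation minimum which has no identity
```

View pics/c2.png

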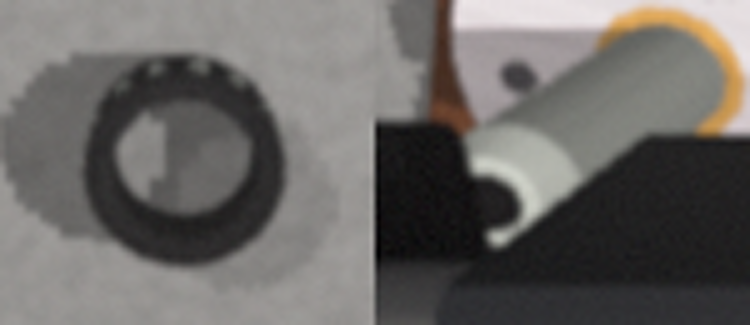

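Wrist depth gives the bearing at (0.5716, -0.2461). I descend and grip.

>>> drive_tool([
  [0.0013, 0.0039, 0.05, 0, 0, 0, 0.7],
  [0, 0, 0.05, 0, 0, 0, 0.7],
  [0, 0, 0.04, 0, 0, 0, 0.7],
  [0, 0, 0.021, 0, 0, 0, 0.7],
  [0, 0, 0, 0, 0, 0, 0.7],
])

```text
time: 2.45
position: [0.5681, -0.2502, 0.01]
tool_rot: [1.0, -0.001, -0.002, -0.001]
ft_force: [-0.4, 0.7, 0.4]
grip_width: 0.0609
```

>>> drive_tool([
  [0, 0, 0, 0, 0, 0, 0.4],
  [0, 0, 0, 0, 0, 0, 0.3],
  [0, 0, 0, 0, 0, 0, 0.3],
  [0, 0, 0, 0, 0, 0, 0.3],
], squeeze=12)

```text
time: 2.95
position: [0.571, -0.25, 0.0129]
tool_rot: [1.0, 0.0, 0.001, 0.001]
ft_force: [-0.7, -0.4, 6.0]
grip_width: 0.0435
```

```bash
python3 - <<'E'
from h import *
o=robot.get_obs();print(o['position'],o['grip_width'])
p,d,m=snap('wrist','w2')
cv2.imwrite('pics/c3.png',cv2.resize(p[200:340,200:440],None,fx=3,fy=3,interpolation=cv2.INTER_CUBIC))
E
```

```text
[ 0.570953   -0.25001788  0.01294754] 0.04348813126810634
```

View pics/c3.png

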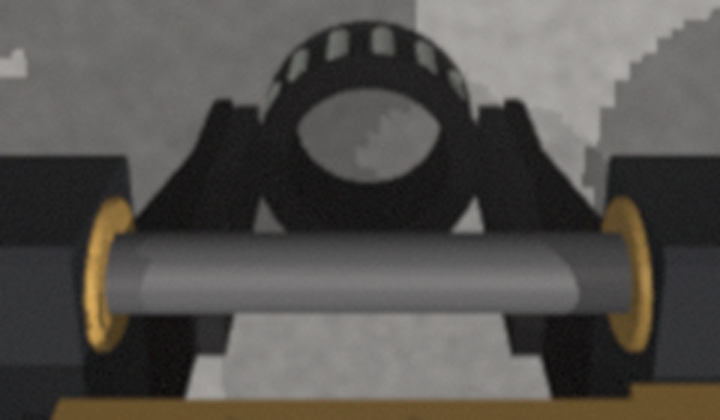

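The bearing sits between the pads at crop (370,130), its hole plainly visible. I measure its in-hand offset from depth and check the noise in the position reading.

```bash
cat >> h.py <<'E'
def cloud(z):
    v,u=np.mgrid[:400,:640]; d=z['d']
    X=(np.stack([(u-z['cx'])/z['fx']*d,(v-z['cy'])/z['fy']*d,d],-1)-z['t'])@z['R']; X[d==0]=9; return X
def ring(z,c,h,rad,tol=.003):
    "bbox centre of points at height h near c"
    X=cloud(z); s=(np.hypot(X[...,0]-c[0],X[...,1]-c[1])<rad)&(abs(X[...,2]-h)<tol); P=X[s]
    if len(P)<5: print('few',len(P));return
    o,r=cv2.minEnclosingCircle(P[:,:2].astype(np.float32)); print(len(P),'x',P[:,0].min().round(4),P[:,0].max().round(4),'y',P[:,1].min().round(4),P[:,1].max().round(4),'z',P[:,2].mean().round(4),'circ',np.round(o,4),round(r,4)); return P
def load(t): return dict(np.load(f'pics/{t}.npz'))
E
python3 - <<'E'
from h import *
for h in (.018,.02,.022,.024,.026): ring(load('w2'),(.571,-.248),h,.024,.001)
for t in range(3):
    robot.camera('top'); print(robot.get_obs()['position'])
E
```

```text
135 x 0.5556 0.5936 y -0.2685 -0.2258 z 0.018 circ [ 0.573  -0.2478] 0.0231
202 x 0.5557 0.5937 y -0.2714 -0.2261 z 0.0202 circ [ 0.5747 -0.2485] 0.0231
1537 x 0.5564 0.5938 y -0.2717 -0.2257 z 0.0222 circ [ 0.5731 -0.2486] 0.0239
257 x 0.5576 0.5933 y -0.2717 -0.2259 z 0.0234 circ [ 0.5731 -0.2485] 0.0236
23 x 0.5656 0.5801 y -0.2717 -0.2261 z 0.0261 circ [ 0.5737 -0.2489] 0.0237
[ 0.57099938 -0.25004246  0.01297368]
[ 0.57096332 -0.2500307   0.01296758]
[ 0.57097466 -0.25001185  0.01295532]
```

>>> drive_tool([
  [0, 0, -0.02, 0, 0, 0, 0.3],
  [0, 0, -0.05, 0, 0, 0, 0.3],
  [0, 0, -0.05, 0, 0, 0, 0.3],
  [-0.016, -0.045, -0.03, 0, 0, 0, 0.3],
  [-0.016, -0.055, 0, 0, 0, 0, 0.3],
], squeeze=15)

```text
time: 3.78
position: [0.5403, -0.1501, 0.1656]
tool_rot: [1.0, -0.001, 0.004, 0.002]
ft_force: [0.5, 0.8, -0.7]
grip_width: 0.0435
```

>>> drive_tool([
  [-0.016, -0.055, 0, 0, 0, 0, 0.3],
  [-0.016, -0.055, 0, 0, 0, 0, 0.3],
  [0, 0, 0, 0, 0, 0, 0.3],
  [0, 0, 0, 0, 0, 0, 0.3],
])

```text
time: 4.28
position: [0.5072, -0.0396, 0.1625]
tool_rot: [1.0, 0.001, 0.001, 0.001]
ft_force: [0.9, -0.7, -1.2]
grip_width: 0.0434
```

```bash
python3 - <<'E'
from h import *
o=robot.get_obs();P=o['position'];print(P,o['grip_width'],o['ft_force'],o['tool_rot'])
p,d,m=snap('wrist','w3'); snap('top','t3')
z=load('w3')
print('ring in hand');ring(z,P[:2],P[2]+.0095,.025,.002)
print('stem');ring(z,(.507,-.032),.084,.02,.002);ring(z,(.507,-.032),.081,.02,.002)
cv2.imwrite('pics/c4.png',cv2.resize(p[180:360,180:460],None,fx=2.8,fy=2.8,interpolation=cv2.INTER_CUBIC))
E
```

```text
[ 0.50718962 -0.03961484  0.16249086] 0.04335742201781144 [ 0.91793487 -0.6548601  -1.1883716 ] [9.99998947e-01 5.95458797e-04 1.20933739e-03 5.38117159e-04]
ring in hand
1868 x 0.4923 0.5303 y -0.063 -0.0162 z 0.1718 circ [ 0.5083 -0.0396] 0.0246
stem
283 x 0.5011 0.5179 y -0.0391 -0.0192 z 0.0843 circ [ 0.5078 -0.029 ] 0.0106
144 x 0.4998 0.5197 y -0.0408 -0.0172 z 0.0809 circ [ 0.5075 -0.0289] 0.0123
```

View pics/c4.png

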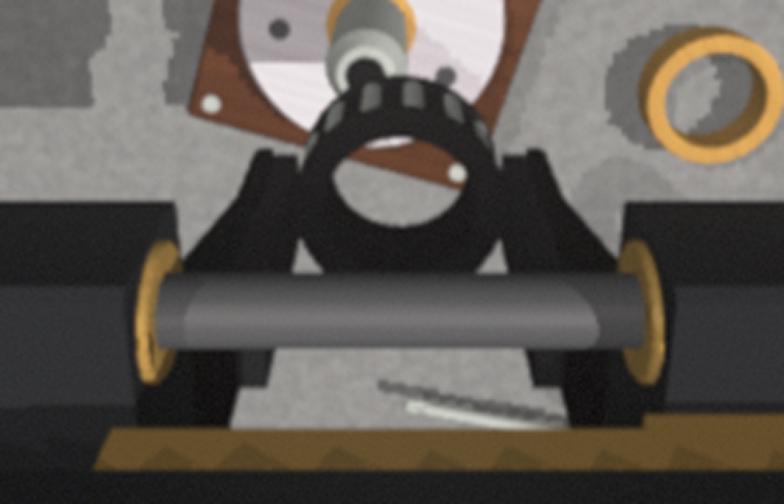

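Wrist view: the stem top is at (.508,-.029) and the in-hand ring's centre is at (.508,-.0396). I shift by y +10.6 mm and descend with force checks.

>>> drive_tool([
  [-0.0003, -0.0106, 0, 0, 0, 0, 0.3],
  [0, 0, 0.03, 0, 0, 0, 0.3],
  [0, 0, 0.03, 0, 0, 0, 0.3],
  [0, 0, 0.01, 0, 0, 0, 0.3],
  [0, 0, 0.003, 0, 0, 0, 0.3],
])

```text
time: 5.0
position: [0.5061, -0.029, 0.0882]
tool_rot: [1.0, -0.0, -0.0, -0.0]
ft_force: [-0.8, 0.3, -0.2]
grip_width: 0.0434
```

>>> drive_tool([
  [0, 0, 0, 0, 0, 0, 0.3],
])

```text
time: 5.12
position: [0.5066, -0.029, 0.0891]
tool_rot: [1.0, -0.0, 0.001, 0.0]
ft_force: [1.0, -0.8, -0.8]
grip_width: 0.0431
```

```bash
python3 - <<'E'
from h import *
o=robot.get_obs();P=o['position'];print(P,o['grip_width'],o['ft_force'],o['moment'])
p,d,m=snap('wrist','w4')
z=load('w4')
print('ring in hand');ring(z,P[:2],P[2]+.0095,.025,.002)
print('stem');ring(z,(.507,-.032),.084,.02,.002);ring(z,(.507,-.032),.081,.014,.002)
cv2.imwrite('pics/c5.png',cv2.resize(p[180:360,180:460],None,fx=2.8,fy=2.8,interpolation=cv2.INTER_CUBIC))
E
```

```text
[ 0.5065774  -0.02904604  0.08906351] 0.04311663461938965 [ 0.95089579 -0.78080902 -0.75554594] [ 0.0267781  -0.00224067  0.01624467]
ring in hand
1856 x 0.4917 0.5295 y -0.0523 -0.0056 z 0.0983 circ [ 0.507  -0.0291] 0.0248
stem
940 x 0.4911 0.5269 y -0.0477 -0.0135 z 0.0843 circ [ 0.508  -0.0317] 0.0191
175 x 0.4934 0.516 y -0.0443 -0.0184 z 0.0814 circ [ 0.5056 -0.0308] 0.0136
```

View pics/c5.png

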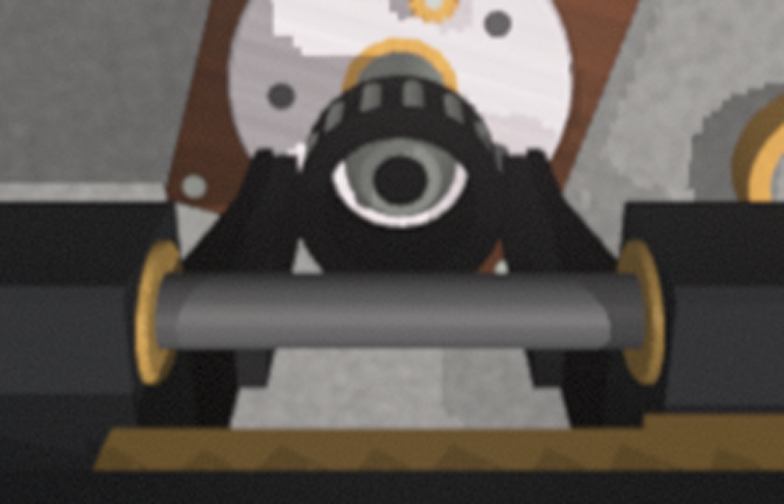

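The stem top (400,180) is centred in the hole and the force is near zero. Lowering: 48 mm to home.

>>> drive_tool([
  [0, 0, 0.02, 0, 0, 0, 0.3],
  [0, 0, 0.015, 0, 0, 0, 0.3],
  [0, 0, 0.008, 0, 0, 0, 0.3],
  [0, 0, 0.003, 0, 0, 0, 0.3],
  [0, 0, 0, 0, 0, 0, 0.3],
])

```text
time: 5.8
position: [0.5061, -0.0288, 0.0426]
tool_rot: [1.0, 0.0, 0.0, 0.0]
ft_force: [0.7, -0.2, 0.0]
grip_width: 0.0436
```

>>> drive_tool([
  [0, 0, 0.001, 0, 0, 0, 0.3],
  [0, 0, 0.001, 0, 0, 0, 0.3],
  [0, 0, 0, 0, 0, 0, 0.3],
])

```text
time: 6.18
position: [0.5062, -0.0289, 0.041]
tool_rot: [1.0, 0.0, 0.0, 0.0]
ft_force: [0.5, 1.1, 3.2]
grip_width: 0.0435
```

>>> drive_tool([
  [0, 0, 0.001, 0, 0, 0, 0.3],
  [0, 0, 0, 0, 0, 0, 0.3],
])

```text
time: 6.42
position: [0.5063, -0.0289, 0.0409]
tool_rot: [1.0, 0.0, 0.001, 0.0]
ft_force: [-1.9, 0.4, 10.5]
grip_width: 0.0431
```

Seated (10 N, z no longer falling). I release, rise and go above the small brass ring.

>>> drive_tool([
  [0, 0, 0, 0, 0, 0, 0.7],
  [0, 0, 0, 0, 0, 0, 0.7],
  [0, 0, 0, 0, 0, 0, 0.7],
  [0, 0, -0.02, 0, 0, 0, 0.7],
  [0, 0, -0.05, 0, 0, 0, 0.7],
])

```text
time: 7.05
position: [0.5042, -0.0284, 0.1081]
tool_rot: [1.0, -0.0, -0.003, -0.001]
ft_force: [0.3, -0.3, 0.1]
grip_width: 0.0609
```

>>> drive_tool([
  [0, 0, -0.05, 0, 0, 0, 0.7],
  [-0.016, 0.0564, -0.01, 0, 0, 0, 0.7],
  [-0.016, 0.0564, 0, 0, 0, 0, 0.7],
  [-0.016, 0.0564, 0, 0, 0, 0, 0.7],
  [-0.016, 0.0564, 0, 0, 0, 0, 0.7],
])

```text
time: 7.68
position: [0.4413, -0.256, 0.1695]
tool_rot: [1.0, 0.0, 0.0, -0.0]
ft_force: [1.3, -0.3, -0.5]
grip_width: 0.0611
```

>>> drive_tool([
  [0, 0, 0.02, 0, 0, 0, 0.7],
  [0, 0, 0, 0, 0, 0, 0.7],
  [0, 0, 0, 0, 0, 0, 0.7],
])

```text
time: 8.05
position: [0.442, -0.2538, 0.1496]
tool_rot: [1.0, 0.0, -0.0, -0.0]
ft_force: [0.7, 0.9, 0.2]
grip_width: 0.0611
```

```bash
python3 - <<'E'
from h import *
o=robot.get_obs();P=o['position'];print(P,o['grip_width'],o['ft_force'])
p,d,m=snap('wrist','w5'); z=load('w5')
ring(z,(.442,-.2545),.012,.027,.002)
X=cloud(load('w5')); s=(np.hypot(X[...,0]-.5075,X[...,1]+.029)<.026)&(X[...,2]>.034); q=X[s]; print('placed', len(q)); 
if len(q): print(np.percentile(q[:,2],[5,25,50,75,95]))
E
```

```text
[ 0.44199206 -0.25376154  0.149569  ] 0.06106139538607442 [0.68395427 0.86822774 0.21674746]
560 x 0.4195 0.461 y -0.274 -0.2329 z 0.0123 circ [ 0.44   -0.2533] 0.0212
placed 3451
[0.03787499 0.04981973 0.05572184 0.07917266 0.0850119 ]
```

View pics/w5.png

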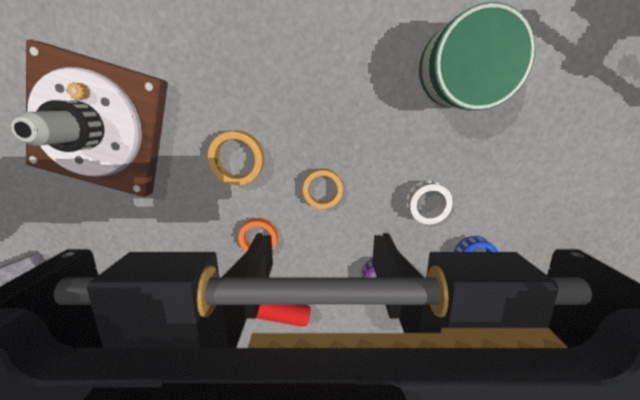

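The bearing's top is at 50 mm, so it is fully home. The spacer is at pixel (322,189), which is (.4402,-.2534). Picking it.

>>> drive_tool([
  [-0.0018, -0.0004, 0.05, 0, 0, 0, 0.7],
  [0, 0, 0.05, 0, 0, 0, 0.7],
  [0, 0, 0.03, 0, 0, 0, 0.7],
  [0, 0, 0.01, 0, 0, 0, 0.7],
  [0, 0, 0.004, 0, 0, 0, 0.7],
])

```text
time: 8.72
position: [0.4409, -0.2539, 0.0059]
tool_rot: [1.0, 0.001, 0.0, 0.0]
ft_force: [0.1, -0.2, 0.5]
grip_width: 0.0608
```

>>> drive_tool([
  [0, 0, 0, 0, 0, 0, 0.7],
  [0, 0, 0, 0, 0, 0, 0.4],
  [0, 0, 0, 0, 0, 0, 0.3],
  [0, 0, 0, 0, 0, 0, 0.3],
  [0, 0, 0, 0, 0, 0, 0.3],
])

```text
time: 9.35
position: [0.4404, -0.2543, 0.0061]
tool_rot: [1.0, 0.0, 0.0, 0.0]
ft_force: [-0.8, 0.7, 5.1]
grip_width: 0.0411
```

>>> drive_tool([
  [0, 0, -0.02, 0, 0, 0, 0.3],
  [0, 0, -0.05, 0, 0, 0, 0.3],
  [0, 0, -0.05, 0, 0, 0, 0.3],
  [0.0165, -0.0563, -0.02, 0, 0, 0, 0.3],
  [0.0165, -0.0563, 0, 0, 0, 0, 0.3],
])

```text
time: 9.98
position: [0.4747, -0.1415, 0.1475]
tool_rot: [1.0, -0.001, 0.002, 0.001]
ft_force: [1.1, -0.2, -0.0]
grip_width: 0.0412
```

>>> drive_tool([
  [0.0165, -0.0563, 0, 0, 0, 0, 0.3],
  [0.0165, -0.0563, 0, 0, 0, 0, 0.3],
  [0, 0, 0, 0, 0, 0, 0.3],
  [0, 0, 0, 0, 0, 0, 0.3],
])

```text
time: 10.48
position: [0.5058, -0.0288, 0.1453]
tool_rot: [1.0, 0.001, -0.0, 0.0]
ft_force: [-0.3, -0.8, -1.2]
grip_width: 0.041
```

```bash
python3 - <<'E'
from h import *
o=robot.get_obs();P=o['position'];print(P,o['grip_width'],o['ft_force'],o['moment'])
p,d,m=snap('wrist','w6')
z=load('w6')
print('ring in hand');ring(z,P[:2],P[2]+.006,.024,.002)
print('stem');ring(z,(.508,-.029),.084,.016,.002);ring(z,(.508,-.029),.081,.016,.002)
cv2.imwrite('pics/c6.png',cv2.resize(p[180:360,180:460],None,fx=2.8,fy=2.8,interpolation=cv2.INTER_CUBIC))
E
```

```text
[ 0.50583139 -0.02876132  0.14530455] 0.04100798391930485 [-0.33132946 -0.76626157 -1.15819528] [ 0.06176413  0.01836027 -0.02053918]
ring in hand
1593 x 0.4891 0.5267 y -0.0509 -0.0065 z 0.1513 circ [ 0.5071 -0.0287] 0.0236
stem
316 x 0.5038 0.5175 y -0.0387 -0.0186 z 0.0842 circ [ 0.5079 -0.0291] 0.0106
189 x 0.5017 0.5198 y -0.0413 -0.0168 z 0.0811 circ [ 0.5074 -0.0289] 0.0125
```

View pics/c6.png

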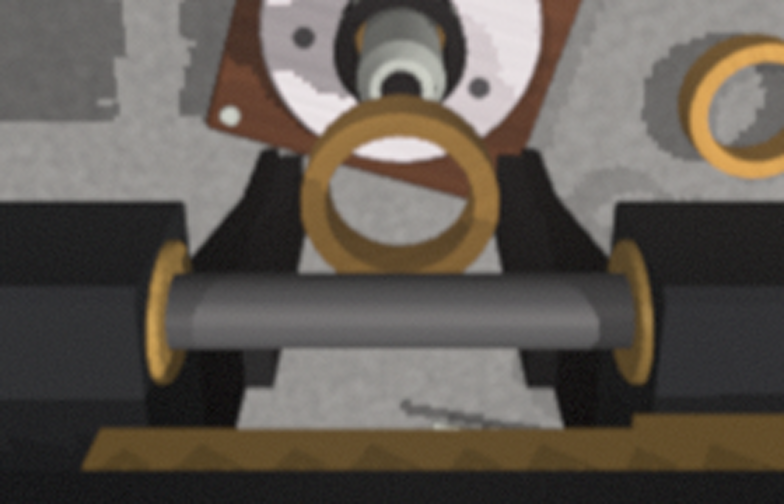

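The spacer's centre is about 1.8 mm short in x and good in y. I correct and descend.

>>> drive_tool([
  [0.0018, 0, 0.02, 0, 0, 0, 0.3],
  [0, 0, 0.02, 0, 0, 0, 0.3],
  [0, 0, 0.014, 0, 0, 0, 0.3],
  [0, 0, 0.008, 0, 0, 0, 0.3],
  [0, 0, 0.004, 0, 0, 0, 0.3],
])

```text
time: 11.15
position: [0.5079, -0.0293, 0.0792]
tool_rot: [1.0, -0.0, -0.0, -0.0]
ft_force: [0.4, 0.4, -1.3]
grip_width: 0.0413
```

>>> drive_tool([
  [0, 0, 0.004, 0, 0, 0, 0.3],
  [0, 0, 0, 0, 0, 0, 0.3],
])

```text
time: 11.4
position: [0.508, -0.0288, 0.0756]
tool_rot: [1.0, 0.0, 0.0, 0.0]
ft_force: [-0.1, 0.7, -0.4]
grip_width: 0.0414
```

Free of contact, past the taper. On to home (TCP 0.056).

>>> drive_tool([
  [0, 0, 0.01, 0, 0, 0, 0.3],
  [0, 0, 0.006, 0, 0, 0, 0.3],
  [0, 0, 0.002, 0, 0, 0, 0.3],
  [0, 0, 0.001, 0, 0, 0, 0.3],
  [0, 0, 0, 0, 0, 0, 0.3],
])

```text
time: 12.02
position: [0.508, -0.0288, 0.0565]
tool_rot: [1.0, 0.0, 0.0, 0.0]
ft_force: [0.3, -0.2, -0.3]
grip_width: 0.0413
```

>>> drive_tool([
  [0, 0, 0.0008, 0, 0, 0, 0.3],
  [0, 0, 0, 0, 0, 0, 0.3],
])

```text
time: 12.28
position: [0.5082, -0.0288, 0.0561]
tool_rot: [1.0, 0.0, 0.0, 0.0]
ft_force: [0.2, 0.4, 2.0]
grip_width: 0.0411
```

>>> drive_tool([
  [0, 0, 0.0008, 0, 0, 0, 0.3],
  [0, 0, 0, 0, 0, 0, 0.3],
])

```text
time: 12.52
position: [0.5082, -0.0289, 0.056]
tool_rot: [1.0, 0.0, 0.0, 0.0]
ft_force: [-2.2, 0.6, 9.2]
grip_width: 0.0414
```

Seated. I release it and go to the white bearing.

>>> drive_tool([
  [0, 0, 0, 0, 0, 0, 0.7],
  [0, 0, 0, 0, 0, 0, 0.7],
  [0, 0, 0, 0, 0, 0, 0.7],
  [0, 0, -0.02, 0, 0, 0, 0.7],
  [0, 0, -0.05, 0, 0, 0, 0.7],
])

```text
time: 13.15
position: [0.5062, -0.0284, 0.1235]
tool_rot: [1.0, -0.0, -0.003, -0.001]
ft_force: [0.6, -0.9, -0.1]
grip_width: 0.0609
```

>>> drive_tool([
  [0, 0, -0.025, 0, 0, 0, 0.7],
  [-0.0137, 0.0565, 0, 0, 0, 0, 0.7],
  [-0.0137, 0.0565, 0, 0, 0, 0, 0.7],
  [-0.0137, 0.0565, 0, 0, 0, 0, 0.7],
  [-0.0137, 0.0565, 0, 0, 0, 0, 0.7],
])

```text
time: 13.78
position: [0.4526, -0.2565, 0.1498]
tool_rot: [1.0, 0.0, 0.0, -0.0]
ft_force: [0.4, -0.3, 0.4]
grip_width: 0.061
```

>>> drive_tool([
  [-0.0137, 0.0565, 0, 0, 0, 0, 0.7],
  [-0.0137, 0.0565, 0, 0, 0, 0, 0.7],
  [0, 0, 0, 0, 0, 0, 0.7],
  [0, 0, 0, 0, 0, 0, 0.7],
])

```text
time: 14.28
position: [0.4252, -0.3671, 0.1494]
tool_rot: [1.0, -0.0, -0.001, -0.001]
ft_force: [-0.0, 1.1, -0.3]
grip_width: 0.0609
```

```bash
python3 - <<'E'
from h import *
o=robot.get_obs();P=o['position'];print(P,o['grip_width'],o['ft_force'])
p,d,m=snap('wrist','w7'); z=load('w7')
ring(z,(.426,-.368),.018,.027,.002)
snap('top','t7');X=cloud(load('t7')); s=(np.hypot(X[...,0]-.505,X[...,1]+.03)<.026)&(X[...,2]>.034); q=X[s]; print('stack',len(q),np.percentile(q[:,2],[5,25,50,75,95]))
E
```

```text
[ 0.42518973 -0.36712695  0.14935366] 0.060896485032381216 [-0.0481891   1.08460829 -0.25578734]
710 x 0.4036 0.448 y -0.3887 -0.3455 z 0.0183 circ [ 0.4257 -0.3667] 0.0223
stack 221 [0.04726458 0.05823034 0.06274466 0.08014608 0.08482554]
```

View pics/w7.png

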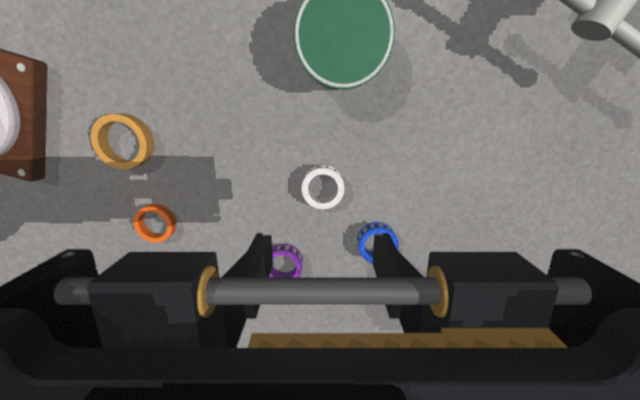

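The white bearing is at pixel (323,188), which is (.4258,-.367), nearly under the TCP. The spacer's top is at 62 mm. Picking.

>>> drive_tool([
  [0.0006, 0, 0.05, 0, 0, 0, 0.7],
  [0, 0, 0.05, 0, 0, 0, 0.7],
  [0, 0, 0.03, 0, 0, 0, 0.7],
  [0, 0, 0.01, 0, 0, 0, 0.7],
  [0, 0, 0, 0, 0, 0, 0.7],
])

```text
time: 15.0
position: [0.4268, -0.3669, 0.01]
tool_rot: [1.0, 0.001, -0.0, -0.0]
ft_force: [0.1, -0.3, -0.8]
grip_width: 0.0607
```

>>> drive_tool([
  [0, 0, 0, 0, 0, 0, 0.4],
  [0, 0, 0, 0, 0, 0, 0.3],
  [0, 0, 0, 0, 0, 0, 0.3],
  [0, 0, 0, 0, 0, 0, 0.3],
])

```text
time: 15.5
position: [0.4269, -0.3684, 0.0111]
tool_rot: [1.0, -0.0, 0.001, 0.001]
ft_force: [-0.5, 1.1, 6.0]
grip_width: 0.0435
```

>>> drive_tool([
  [0, 0, -0.02, 0, 0, 0, 0.3],
  [0, 0, -0.05, 0, 0, 0, 0.3],
  [0, 0, -0.05, 0, 0, 0, 0.3],
  [0.0137, -0.0565, -0.025, 0, 0, 0, 0.3],
  [0.0137, -0.0565, 0, 0, 0, 0, 0.3],
])

```text
time: 16.12
position: [0.455, -0.2562, 0.1572]
tool_rot: [1.0, -0.001, 0.002, 0.002]
ft_force: [1.2, -0.1, -0.6]
grip_width: 0.0432
```

>>> drive_tool([
  [0.0137, -0.0565, 0, 0, 0, 0, 0.3],
  [0.0137, -0.0565, 0, 0, 0, 0, 0.3],
  [0.0137, -0.0565, 0, 0, 0, 0, 0.3],
  [0.0132, -0.0555, 0, 0, 0, 0, 0.3],
  [0, 0, 0, 0, 0, 0, 0.3],
])

```text
time: 16.75
position: [0.5077, -0.0267, 0.1547]
tool_rot: [1.0, 0.003, -0.0, -0.0]
ft_force: [-0.3, -0.4, -0.5]
grip_width: 0.0435
```

>>> drive_tool([
  [0, 0, 0, 0, 0, 0, 0.3],
])

```text
time: 16.88
position: [0.5078, -0.0306, 0.1547]
tool_rot: [1.0, 0.001, 0.0, 0.0]
ft_force: [0.0, -0.8, -0.5]
grip_width: 0.0435
```

```bash
python3 - <<'E'
from h import *
o=robot.get_obs();P=o['position'];print(P,o['grip_width'],o['ft_force'],o['moment'])
p,d,m=snap('wrist','w8')
z=load('w8')
print('ring in hand');
for h in(.007,.009,.011):ring(z,P[:2],P[2]+h,.024,.001)
print('stem');ring(z,(.508,-.029),.084,.016,.002);ring(z,(.508,-.029),.081,.016,.002)
cv2.imwrite('pics/c8.png',cv2.resize(p[180:360,180:460],None,fx=2.8,fy=2.8,interpolation=cv2.INTER_CUBIC))
E
```

```text
[ 0.50781544 -0.03061586  0.15468275] 0.043457873738172226 [ 0.04487741 -0.82759293 -0.47395338] [0.05946631 0.02990875 0.05957714]
ring in hand
1527 x 0.4919 0.5291 y -0.0526 -0.0083 z 0.1617 circ [ 0.5082 -0.0305] 0.0239
155 x 0.4931 0.5289 y -0.0528 -0.0086 z 0.1631 circ [ 0.5087 -0.0307] 0.0235
35 x 0.4981 0.5169 y -0.0522 -0.0084 z 0.1658 circ [ 0.5073 -0.0302] 0.0238
stem
264 x 0.5052 0.5174 y -0.0392 -0.0191 z 0.0841 circ [ 0.5082 -0.029 ] 0.0104
156 x 0.5035 0.519 y -0.0411 -0.0165 z 0.0809 circ [ 0.5075 -0.0288] 0.0124
```

View pics/c8.png

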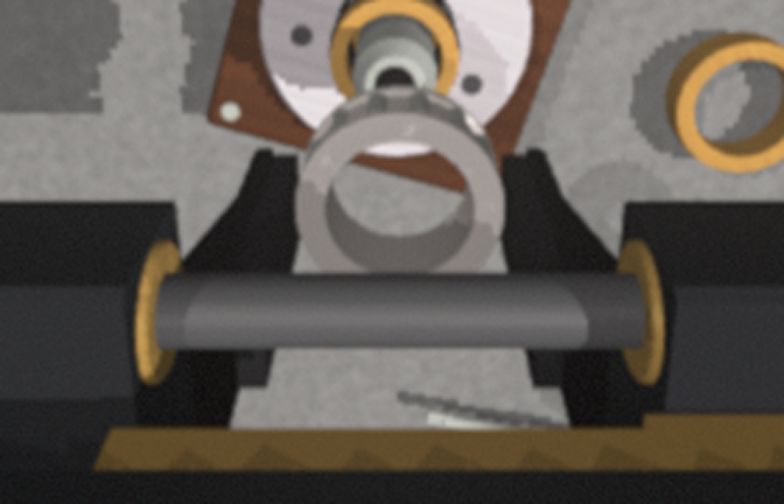

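The white bearing is held straight at crop (400,190). I let it settle while lowering to just above the stem, then correct.

>>> drive_tool([
  [0.0006, 0, 0.02, 0, 0, 0, 0.3],
  [0, 0, 0.02, 0, 0, 0, 0.3],
  [0, 0, 0.012, 0, 0, 0, 0.3],
  [0, 0, 0, 0, 0, 0, 0.3],
  [0, 0, 0, 0, 0, 0, 0.3],
])

```text
time: 17.55
position: [0.5089, -0.0311, 0.1031]
tool_rot: [1.0, -0.0, 0.0, 0.0]
ft_force: [-0.6, 0.6, -0.3]
grip_width: 0.0435
```

>>> drive_tool([
  [-0.0004, -0.002, 0, 0, 0, 0, 0.3],
  [0, 0, 0.006, 0, 0, 0, 0.3],
  [0, 0, 0.006, 0, 0, 0, 0.3],
  [0, 0, 0.005, 0, 0, 0, 0.3],
  [0, 0, 0, 0, 0, 0, 0.3],
])

```text
time: 18.18
position: [0.5077, -0.0284, 0.085]
tool_rot: [1.0, 0.0, -0.001, -0.0]
ft_force: [-1.2, -0.4, 0.8]
grip_width: 0.0429
```

>>> drive_tool([
  [0, 0, 0.006, 0, 0, 0, 0.3],
  [0, 0, 0.004, 0, 0, 0, 0.3],
  [0, 0, 0.002, 0, 0, 0, 0.3],
  [0, 0, 0, 0, 0, 0, 0.3],
])

```text
time: 18.68
position: [0.508, -0.0285, 0.0735]
tool_rot: [1.0, 0.0, -0.0, -0.0]
ft_force: [0.7, 1.2, -0.7]
grip_width: 0.0432
```

>>> drive_tool([
  [0, 0, 0.0008, 0, 0, 0, 0.3],
  [0, 0, 0, 0, 0, 0, 0.3],
  [0, 0, 0.0008, 0, 0, 0, 0.3],
  [0, 0, 0, 0, 0, 0, 0.3],
])

```text
time: 19.18
position: [0.5083, -0.0286, 0.073]
tool_rot: [1.0, 0.0, 0.0, 0.0]
ft_force: [-1.0, 1.1, 7.9]
grip_width: 0.0435
```

Seated. I release it and go to the drum.

>>> drive_tool([
  [0, 0, 0, 0, 0, 0, 0.7],
  [0, 0, 0, 0, 0, 0, 0.7],
  [0, 0, 0, 0, 0, 0, 0.7],
  [0, 0, -0.02, 0, 0, 0, 0.7],
  [0, 0, -0.05, 0, 0, 0, 0.9],
])

```text
time: 19.8
position: [0.5062, -0.0281, 0.1406]
tool_rot: [1.0, -0.0, -0.003, -0.001]
ft_force: [-0.1, -0.1, 0.4]
grip_width: 0.0655
```

>>> drive_tool([
  [0, 0, -0.04, 0, 0, 0, 1],
  [0.0138, -0.052, 0, 0, 0, 0, 1],
  [0.0138, -0.052, 0, 0, 0, 0, 1],
  [0.0138, -0.052, 0, 0, 0, 0, 1],
  [0.0138, -0.052, 0, 0, 0, 0, 1],
])

```text
time: 20.42
position: [0.5634, 0.1811, 0.1818]
tool_rot: [1.0, -0.0, -0.0, 0.0]
ft_force: [0.8, -0.4, 0.5]
grip_width: 0.0872
```

>>> drive_tool([
  [0.0138, -0.052, 0, 0, 0, 0, 1],
  [0, 0, 0, 0, 0, 0, 1],
  [0, 0, 0, 0, 0, 0, 1],
])

```text
time: 20.8
position: [0.5763, 0.2312, 0.1814]
tool_rot: [1.0, 0.0, -0.001, 0.0]
ft_force: [0.5, -0.9, 0.6]
grip_width: 0.0871
```

```bash
python3 - <<'E'
from h import *
o=robot.get_obs();P=o['position'];print(P,o['grip_width'],o['ft_force'])
p,d,m=snap('wrist','w9'); z=load('w9')
ring(z,(.577,.231),.066,.038,.002)
snap('top','t9');X=cloud(load('t9')); s=(np.hypot(X[...,0]-.505,X[...,1]+.03)<.022)&(X[...,2]>.034); q=X[s]; print('stack',len(q),np.percentile(q[:,2],[5,25,50,75,95]))
E
```

```text
[0.57629302 0.23124037 0.18135809] 0.0870942020002063 [ 0.45637097 -0.85874779  0.59506781]
873 x 0.5461 0.6115 y 0.2082 0.2689 z 0.0661 circ [0.5785 0.2407] 0.0331
stack 216 [0.04982035 0.07595108 0.07943879 0.08167077 0.08549175]
```

View pics/w9.png

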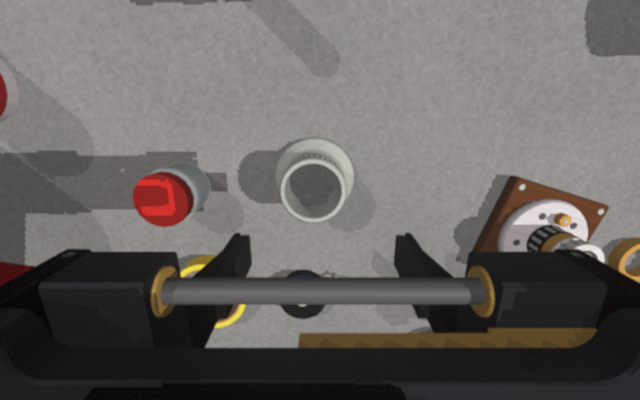

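```bash
python3 - <<'E'
from h import *
for t in(.001,.002):ring(load('w9'),(.5785,.238),.066,.045,t)
P=ring(load('w9'),(.5785,.238),.005,.08,.003)
p=cv2.imread('pics/w9.png');cv2.imwrite('pics/c9.png',cv2.resize(p[120:240,260:370],None,fx=5,fy=5,interpolation=cv2.INTER_CUBIC))
m=load('w9')
for u in((281,191),(348,191),(314,221),(314,158)):print(onplane(m,*u,.066))
E
```

```text
756 x 0.5466 0.6115 y 0.2084 0.2729 z 0.0661 circ [0.5786 0.2407] 0.033
1086 x 0.5461 0.6115 y 0.2082 0.2731 z 0.066 circ [0.5785 0.2408] 0.0331
243 x 0.4995 0.6559 y 0.1634 0.3168 z 0.0027 circ [0.5786 0.2386] 0.0798
[0.57926418 0.27168305 0.066     ]
[0.57935201 0.20652172 0.066     ]
[0.54797019 0.23981048 0.066     ]
[0.61156054 0.23936174 0.066     ]
```

View pics/c9.png

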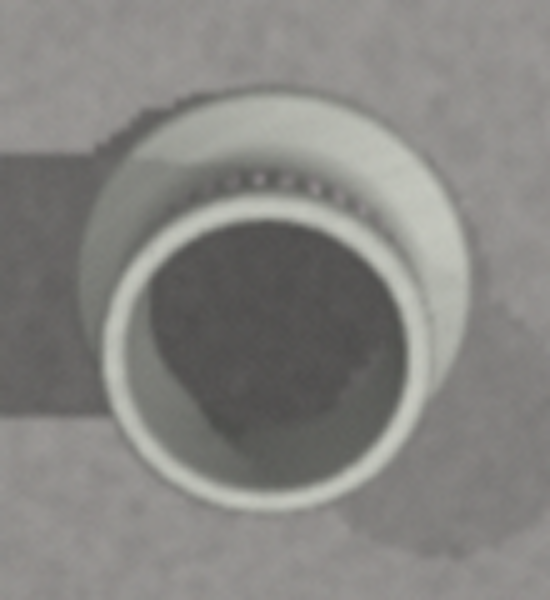

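The rim centre is at (.5787,.2406) and the drum stands upright. I move +2.4 mm in x and +9.4 mm in y, and go down so the pads meet the rim (TCP 0.042).

>>> drive_tool([
  [0.0024, -0.0094, 0.03, 0, 0, 0, 1],
  [0, 0, 0.03, 0, 0, 0, 1],
  [0, 0, 0.03, 0, 0, 0, 1],
  [0, 0, 0.03, 0, 0, 0, 1],
  [0, 0, 0.019, 0, 0, 0, 1],
])

```text
time: 21.52
position: [0.5788, 0.2393, 0.0417]
tool_rot: [1.0, -0.001, -0.001, 0.0]
ft_force: [0.0, 0.2, 0.5]
grip_width: 0.0871
```

>>> drive_tool([
  [0, 0, 0, 0, 0, 0, 1],
  [0, 0, 0, 0, 0, 0, 0.6],
  [0, 0, 0, 0, 0, 0, 0.6],
  [0, 0, 0, 0, 0, 0, 0.6],
  [0, 0, 0, 0, 0, 0, 0.6],
], squeeze=25)

```text
time: 22.15
position: [0.5801, 0.2409, 0.0441]
tool_rot: [1.0, 0.0, 0.001, 0.0]
ft_force: [-0.0, -0.8, 3.3]
grip_width: 0.0646
```

>>> drive_tool([
  [0, 0, -0.01, 0, 0, 0, 0.6],
  [0, 0, -0.03, 0, 0, 0, 0.6],
  [0, 0, -0.045, 0, 0, 0, 0.6],
  [0, 0, -0.04, 0, 0, 0, 0.6],
  [0, 0, 0, 0, 0, 0, 0.6],
], squeeze=30)

```text
time: 22.78
position: [0.5817, 0.2416, 0.1712]
tool_rot: [1.0, 0.0, 0.004, -0.001]
ft_force: [-0.1, 0.0, -4.8]
grip_width: 0.0646
```

>>> drive_tool([
  [-0.0144, 0.04, 0, 0, 0, 0, 0.6],
  [-0.0144, 0.054, 0, 0, 0, 0, 0.6],
  [-0.0144, 0.054, 0, 0, 0, 0, 0.6],
  [-0.0144, 0.054, 0, 0, 0, 0, 0.6],
  [-0.0144, 0.04, 0, 0, 0, 0, 0.6],
])

```text
time: 23.4
position: [0.5052, -0.0027, 0.1659]
tool_rot: [1.0, -0.001, -0.002, -0.0]
ft_force: [0.7, -0.9, -4.4]
grip_width: 0.0644
```

>>> drive_tool([
  [0, 0.027, 0, 0, 0, 0, 0.6],
  [0, 0, 0, 0, 0, 0, 0.6],
  [0, 0, 0, 0, 0, 0, 0.6],
  [0, 0, 0, 0, 0, 0, 0.6],
])

```text
time: 23.9
position: [0.5068, -0.027, 0.1673]
tool_rot: [1.0, 0.001, -0.001, -0.0]
ft_force: [-0.4, 0.0, -4.4]
grip_width: 0.0645
```

```bash
python3 - <<'E'
from h import *
o=robot.get_obs();P=o['position'];print(P,o['grip_width'],o['ft_force'],o['moment'],o['tool_rot'])
p,d,m=snap('wrist','w10'); z=load('w10'); snap('scene','s10')
for h in(.02,.022,.024,.026):ring(z,P[:2],P[2]+h,.036,.001)
print('in hole');ring(z,(.508,-.029),.084,.016,.002);ring(z,(.508,-.029),.08,.026,.002)
s=cv2.imread('pics/s10.png')
cv2.imwrite('pics/c10.png',np.hstack([cv2.resize(p[170:350,200:440],None,fx=1.7,fy=1.7),cv2.resize(s[120:300,230:430],(340,306))]))
E
```

```text
[ 0.50684721 -0.02697963  0.16730198] 0.06454844604155781 [-0.36410184  0.02549321 -4.39952338] [ 0.01388592 -0.02766692 -0.01640746] [ 9.99999285e-01  6.73211295e-04 -8.98106861e-04 -4.12307121e-04]
635 x 0.474 0.5385 y -0.0616 0.0076 z 0.1875 circ [ 0.5084 -0.0269] 0.0355
2103 x 0.4736 0.5385 y -0.0618 0.0078 z 0.1893 circ [ 0.509 -0.027] 0.0356
246 x 0.4747 0.5362 y -0.0617 0.0077 z 0.1909 circ [ 0.5098 -0.027 ] 0.0353
89 x 0.5028 0.5165 y -0.0616 0.0078 z 0.1932 circ [ 0.5145 -0.0269] 0.0349
in hole
few 0
68 x 0.4855 0.4895 y -0.0381 -0.0182 z 0.0804 circ [ 0.4877 -0.0281] 0.0101
```

View pics/c10.png

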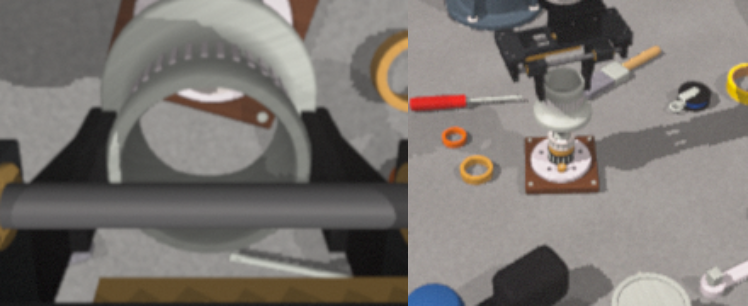

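The drum is held upright and the stack under it reads correct (scene view right: black, brass, white). I correct x +2 mm and y -2 mm, and lower 95 mm with checks.

>>> drive_tool([
  [0.002, 0.002, 0, 0, 0, 0, 0.6],
  [0, 0, 0.02, 0, 0, 0, 0.6],
  [0, 0, 0.012, 0, 0, 0, 0.6],
  [0, 0, 0, 0, 0, 0, 0.6],
  [0, 0, 0, 0, 0, 0, 0.6],
])

```text
time: 24.62
position: [0.5099, -0.0302, 0.1363]
tool_rot: [1.0, 0.0, 0.0, 0.0]
ft_force: [-0.4, 0.1, -3.2]
grip_width: 0.0648
```

>>> drive_tool([
  [0, 0, 0.01, 0, 0, 0, 0.6],
  [0, 0, 0.01, 0, 0, 0, 0.6],
  [0, 0, 0, 0, 0, 0, 0.6],
])

```text
time: 25.0
position: [0.5085, -0.0299, 0.115]
tool_rot: [1.0, 0.0, -0.001, -0.0]
ft_force: [0.3, 0.9, -4.6]
grip_width: 0.0642
```

>>> drive_tool([
  [0, -0.0008, 0.008, 0, 0, 0, 0.6],
  [0, 0, 0.008, 0, 0, 0, 0.6],
  [0, 0, 0.006, 0, 0, 0, 0.6],
  [0, 0, 0, 0, 0, 0, 0.6],
])

```text
time: 25.5
position: [0.5091, -0.0292, 0.0934]
tool_rot: [1.0, 0.0, -0.001, -0.0]
ft_force: [-0.7, 0.5, -3.6]
grip_width: 0.0646
```

>>> drive_tool([
  [0, 0, 0.007, 0, 0, 0, 0.6],
  [0, 0, 0.006, 0, 0, 0, 0.6],
  [0, 0, 0.004, 0, 0, 0, 0.6],
  [0, 0, 0, 0, 0, 0, 0.6],
])

```text
time: 26.0
position: [0.5092, -0.0292, 0.0766]
tool_rot: [1.0, 0.0, -0.0, -0.0]
ft_force: [0.4, 0.1, -4.5]
grip_width: 0.0645
```

>>> drive_tool([
  [0, 0, 0.002, 0, 0, 0, 0.6],
  [0, 0, 0.001, 0, 0, 0, 0.6],
  [0, 0, 0.0008, 0, 0, 0, 0.6],
  [0, 0, 0, 0, 0, 0, 0.6],
])

```text
time: 26.5
position: [0.5095, -0.0293, 0.0733]
tool_rot: [1.0, 0.0, 0.0, -0.0]
ft_force: [-0.3, 0.5, -3.7]
grip_width: 0.0644
```

>>> drive_tool([
  [0, 0, 0.0007, 0, 0, 0, 0.6],
  [0, 0, 0, 0, 0, 0, 0.6],
])

```text
time: 26.75
position: [0.5095, -0.0293, 0.0725]
tool_rot: [1.0, 0.0, -0.0, -0.0]
ft_force: [0.4, 0.1, -4.9]
grip_width: 0.0644
```

>>> drive_tool([
  [0, 0, 0.0008, 0, 0, 0, 0.6],
  [0, 0, 0, 0, 0, 0, 0.6],
])

```text
time: 27.0
position: [0.5095, -0.0293, 0.0721]
tool_rot: [1.0, 0.0, 0.0, 0.0]
ft_force: [-1.4, -0.4, -0.3]
grip_width: 0.0646
```

>>> drive_tool([
  [0, 0, 0.0008, 0, 0, 0, 0.6],
  [0, 0, 0, 0, 0, 0, 0.6],
])

```text
time: 27.25
position: [0.5095, -0.0293, 0.072]
tool_rot: [1.0, 0.0, 0.0, 0.0]
ft_force: [-1.7, 0.9, 7.2]
grip_width: 0.0645
```

Landed at the expected height. I release, rise and check.

>>> drive_tool([
  [0, 0, 0, 0, 0, 0, 1],
  [0, 0, 0, 0, 0, 0, 1],
  [0, 0, 0, 0, 0, 0, 1],
  [0, 0, 0, 0, 0, 0, 1],
  [0, 0, -0.01, 0, 0, 0, 1],
])

```text
time: 27.88
position: [0.5089, -0.0292, 0.0806]
tool_rot: [1.0, 0.0, -0.001, -0.0]
ft_force: [-0.1, 0.4, -0.2]
grip_width: 0.0865
```

>>> drive_tool([
  [0, 0, -0.04, 0, 0, 0, 1],
  [0, 0, -0.05, 0, 0, 0, 1],
  [-0.03, 0.02, -0.03, 0, 0, 0, 1],
  [-0.05, 0.02, 0, 0, 0, 0, 1],
  [0, 0, 0, 0, 0, 0, 1],
])

```text
time: 28.5
position: [0.4256, -0.069, 0.2015]
tool_rot: [1.0, -0.001, -0.001, -0.0]
ft_force: [1.0, -0.7, 0.7]
grip_width: 0.0868
```

```bash
python3 - <<'E'
from h import *
print(robot.get_obs()['position'])
p,d,m=snap('wrist','w11'); z=load('w11'); s,_,_=snap('scene','s11')
P=ring(z,(.508,-.029),.094,.038,.003)
if P is not None: A=np.c_[P[:,:2],np.ones(len(P))]; print('tilt',np.linalg.lstsq(A,P[:,2],rcond=None)[0][:2])
cv2.imwrite('pics/c11.png',np.hstack([cv2.resize(p[40:300,200:440],(400,433)),cv2.resize(s[140:260,265:376],(400,433))]))
E
```

```text
[ 0.4256108  -0.06899931  0.20150423]
1584 x 0.4755 0.5404 y -0.0615 0.0037 z 0.094 circ [ 0.5079 -0.0288] 0.0332
tilt [-0.00016653 -0.00165089]
```

View pics/c11.png

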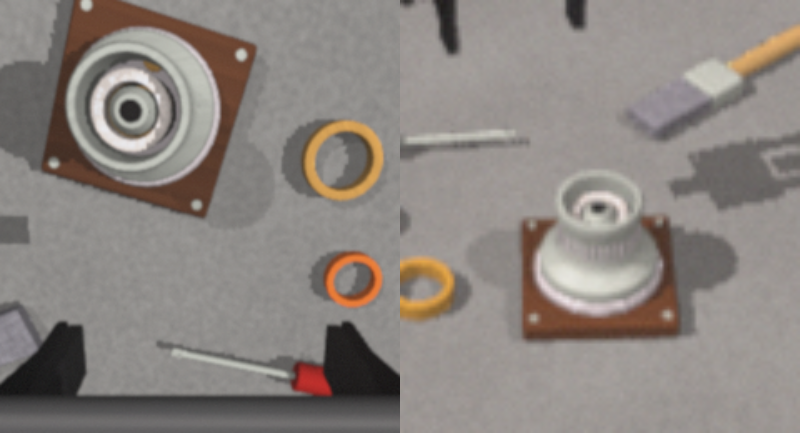

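The rim is at 94.0 mm, level and centred on the stem (.508,-.029), with the white bearing inside and the gripper clear.

```bash
python3 -c "
from h import *
print(robot.hand_in())"
```

```text
the job is handed in; nothing more can be done
None
```

The winch is reassembled and handed in. The black bearing went on the stem first, then the small brass spacer, the white bearing and the drum, skirt down. Each part was lowered with force checks until it seated and then released. That took about 28.6 s of the 102 s allowed.

- **Heights:** depth readings after each release showed the black bearing's top at about 50 mm, the spacer's at about 62 mm and the white bearing's at about 80 mm. The last two came from coarse top-camera readings. The drum's rim is at 94.0 mm and level (tilt under 0.1°).
- **Position:** the drum is centred on the stem to within about 1 mm.
- **Forces:** readings between moves peaked at about 10 N.
- **Camera disagreement:** the top and wrist cameras disagreed by 1–3 mm, and my first reading of the drum's position from the top picture was about 9 mm out. I used the wrist-camera values for every grasp and placing.
- **Bystanders:** the arm never went to the tape roll, tin, jar or rope block. I did not measure their positions again at the end.

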